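# Nest the shelf brackets in the corner stop

### The job

Plain right-angle shelf brackets are kept on edge in the wooden corner stop, nested one inside the other, but somebody has put the braced bracket in on top of the first and nothing will nest into that one. Draw the braced bracket out and leave it on the worktop a good hand's breadth clear of the stack, then slide the two loose plain right-angle brackets home into the stack one after the other, each snug in the one before it with the legs touching along their length. Leave the wide-angled bracket lying where it is: it does not belong in the stack.

Things in the scene. Friction and masses are not known exactly. Their poses are not given: they have to be found in the camera images.
- stop_corner (a point): Corner stop: two wooden battens 32 mm wide, 20 mm high, screwed to the worktop at a right angle; immovable. This point: the inner corner, where the inner faces meet, 14 mm above the worktop. x axis: from the open mouth into the corner and beyond; the inner faces run back 105 mm at 45 degrees either side of -x. Brackets go in along +x.
- bracket_1_corner (a point): Plain shelf bracket in the corner stop, first of the stack: a flat steel bar 28 mm wide, 5 mm thick, bent to a right angle, legs 100 mm, standing on edge (an L from above, 28 mm high). Point: sharp outer corner of the L, 14 mm up (the bend is rounded, 8 mm radius). x axis: outward along the L's symmetry line; the legs run back at 45 degrees either side of -x. z up.
- bracket_2_corner (a point): A loose plain bracket, same shape, point and axes as bracket_1's, about 0.3 kg. Its inner corner is 7 mm behind this point along -x, its leg ends 71 mm behind and 71 mm to either side. Fully nested, this point is 7 mm behind that of the bracket it nests in, x axes parallel. Fingers let down between its legs and moved along its +x push it by the inner faces; it trails steadily.
- bracket_3_corner (a point): The other loose plain bracket, same shape, point and axes as bracket_2's; the two may go in either order.
- bracket_braced_corner (a point): Braced bracket: shape, point (outer corner, 14 mm up) and axes as bracket_1's, but with a round steel rod welded across between its legs, so nothing nests into it. About 0.34 kg. It starts nested in bracket_1 in the stop, with a few mm of play, and slides out along -x. The worktop round x 0.62 to 0.68 m, y 0 to 0.1 m is free to park it.
- bracket_braced_rod (a point): Middle of the braced bracket's rod, 64 mm behind its outer corner along -x, 14 mm above the worktop. The rod is 8 mm thick, about 116 mm long, along y. Between rod and inner corner is an open triangle down to the worktop: 53 mm from inner corner to rod along x; at 37 mm behind the outer corner it is 60 mm wide. A finger let down there can pull the rod.
- bracket_wide_corner (a point): Wide-angled bracket: the same 28 x 5 mm bar standing on edge, but with 135 degrees between its two 70 mm legs; it nests with none of the others and stays where it is. Point: outer corner, 14 mm up; x axis outward along its symmetry line.
- bracket_1: bracket_1 as a whole; its origin lies on its underside, 35 mm behind its outer corner along its x axis.
- bracket_2: bracket_2 as a whole; its origin lies on its underside, 35 mm behind its outer corner along its x axis.
- bracket_3: bracket_3 as a whole; its origin lies on its underside, 35 mm behind its outer corner along its x axis.
- bracket_braced: The braced bracket as a whole; its origin lies on its underside, 35 mm behind its outer corner along its x axis.

How it is judged (in metres and radians):
On the way, in this order (a step that is already met when the one before it is completed fails the run):
1. the braced bracket is out of the stack, its corner at least 12 cm from the corner of the stop (horizontal distance between bracket_braced_corner and stop_corner above 0.12 m and height (world z) of bracket_braced_corner between 0 and 0.05 m), for 0.2 s.
2. one of the loose plain brackets is nested in the first (((x of bracket_2_corner in the frame of bracket_1_corner between -0.0115 and -0.004 m and y of bracket_2_corner in the frame of bracket_1_corner between -0.0045 and 0.0045 m and angle between the x axis of bracket_2_corner and the x axis of bracket_1_corner, either way round below 0.06 rad and angle between bracket_2_corner's own z axis and vertical below 0.06 rad) or (x of bracket_3_corner in the frame of bracket_1_corner between -0.0115 and -0.004 m and y of bracket_3_corner in the frame of bracket_1_corner between -0.0045 and 0.0045 m and angle between the x axis of bracket_3_corner and the x axis of bracket_1_corner, either way round below 0.06 rad and angle between bracket_3_corner's own z axis and vertical below 0.06 rad))), for 0.2 s.
At the end, for the whole second after the job is handed in: Plain brackets on edge, at rest, nested in the stop: first corner within 7 mm of the stop's, each next 4 to 11.5 mm behind the one before (7 is full contact), within 4.5 mm sideways and 0.06 rad. Braced one on the worktop, corner over 12 cm from the stop's. Wide one within 3 cm of its start (all of step 1 and x of bracket_1_corner in the frame of stop_corner between -0.007 and 0.002 m and y of bracket_1_corner in the frame of stop_corner between -0.0045 and 0.0045 m and angle between the x axis of bracket_1_corner and the x axis of stop_corner, either way round below 0.06 rad and angle between bracket_1_corner's own z axis and vertical below 0.06 rad and linear speed of each of bracket_1, bracket_2, bracket_3, bracket_braced below 0.01 m/s and distance of bracket_wide_corner from where it was at the start of the episode below 0.03 m and ((x of bracket_2_corner in the frame of bracket_1_corner between -0.0115 and -0.004 m and y of bracket_2_corner in the frame of bracket_1_corner between -0.0045 and 0.0045 m and angle between the x axis of bracket_2_corner and the x axis of bracket_1_corner, either way round below 0.06 rad and angle between each of bracket_2_corner, bracket_3_corner's own z axis and vertical below 0.06 rad and x of bracket_3_corner in the frame of bracket_2_corner between -0.0115 and -0.004 m and y of bracket_3_corner in the frame of bracket_2_corner between -0.0045 and 0.0045 m and angle between the x axis of bracket_3_corner and the x axis of bracket_2_corner, either way round below 0.06 rad) or (x of bracket_3_corner in the frame of bracket_1_corner between -0.0115 and -0.004 m and y of bracket_3_corner in the frame of bracket_1_corner between -0.0045 and 0.0045 m and angle between the x axis of bracket_3_corner and the x axis of bracket_1_corner, either way round below 0.06 rad and angle between each of bracket_3_corner, bracket_2_corner's own z axis and vertical below 0.06 rad and x of bracket_2_corner in the frame of bracket_3_corner between -0.0115 and -0.004 m and y of bracket_2_corner in the frame of bracket_3_corner between -0.0045 and 0.0045 m and angle between the x axis of bracket_2_corner and the x axis of bracket_3_corner, either way round below 0.06 rad))); the robot touches nothing.
It fails at once if the wide-angled bracket is moved by more than 3 cm (distance of bracket_wide_corner from where it was at the start of the episode above 0.03 m).
It also fails if it takes over 72 s, if anything falls off the work surface, if the arm or the gripper's body presses on something with over 40 N, if the wrist force passes 120 N, or if a joint passes its speed limit or range.

### The arm

A 6-joint arm with a two-finger parallel gripper is mounted at the origin on a cart in front of the work surface, level with it; the furniture and walls round the work are solid. World frame = base frame: x ahead of the robot, y to its left, z up, the work surface at z = 0. Lengths are in mm, angles in rad, forces in N, time in s.
With the tool pointing down it reaches from about 300 to 750 mm from the base axis. Payload 8.5 kg.
Tool frame: the origin (TCP) lies at the very end of the fingers, on their centre line; the grasp point (between the pads) lies 19 mm behind it; z points along the fingers, y is the line along which they close (so a half turn about z gives the same grasp; the last joint's range is limited). The gripper opens to 88 mm and grips with 3 to 60 N. Pads are 18 mm wide; open, the fingers measure 123 mm over their backs; the gripper's body (75 mm by 187 mm) begins 45 mm behind the grasp point.
Start: joints at [1.109, 0.381, 1.297, -0, 1.464, -0.215], TCP at [134.358, 533.318, 238.748] pointing down, gripper open.
Joint ranges: [-3.11, 3.11], [-0.89, 2.33], [0.22, 2.48], [-1.42, 4.56], [0.17, 2.85], [-2.88, 2.88]. Speed limits (rad/s): [2.39, 2.39, 3.14, 3.14, 3.14, 3.14].

### API

Orientations are given as a unit quaternion [x, y, z, w].
In Python, from rig import * gives the robot as it stands. The module is installed in compiled form; this text tells all that it offers.
- The arm moves only by the tool play_rows, never from a script. Its argument "rows" is a list that holds one entry, the list of rows, each a list of 7 numbers: the opening, from 0 (shut) to 1 (fully open), then the shift along the tool's x, y, z in cm, then the turn, a rotation vector about the tool's x, y, z in degrees. In form: [[[gripper, dx, dy, dz, rx, ry, rz], ...]]. A call has exactly 8 rows; each row is the pose to reach, as a shift and turn from the pose commanded when the call began, along the tool's axes at that moment; what a row does not reach only later rows make up. A row lasts 1/10 s, in which the tool goes at most 50 mm and 8.59 degrees, less where a joint would pass 70% of its speed; a pose out of reach is approached as far as the arm can. A call with a gripper value outside its range is refused whole. The fingers move at their own pace and stop on an object; "newtons" is the grip in N (left out, the last holds). Time passes only in rows, so rows that repeat a pose let the fingers close, or fill a call up. It gives the time, the measured TCP pose, the force, the opening and the grip force at its end, in the units of the state.
- observe(): the state, without advancing time (a new reading comes with each control period).
- capture(name): name is "scene" or "top" or "wrist"; returns the picture (420x560x3 uint8, red, green, blue); there is no depth.
- get_calibration(name): a dict with "fx", "fy", "cx", "cy" (pixels), "R" (3x3) and "t" (3): a world point X has camera coordinates R X + t. Camera axes: x right, y down, z forward; pixel columns grow to the right and rows downward; lengths in mm; the calibration is good to about 2 mm. A picture is of the moment at which its call begins: read the wrist's pose just before it. get_calibration takes no time and is no camera call; for the wrist camera it gives the pose at the moment of the call.
- sign_off(): hands the job in; it is judged then, once.
The state is a dict: "time_s": time; "joint_pos": joint angles; "dq": joint speeds; "joint_efforts": joint torques, N m; "eef_pos": TCP position; "tcp_rot": TCP orientation; "contact_force": force on the tool from outside, world axes, zero at the start; "wrist_torque": the same for the moment, N m; "finger_gap": opening from 0.0 (shut) to 1.0 (fully open); "grip_force": force on a finger pad.
Only numpy, scipy, OpenCV 4.12 (cv2) and the standard library are available. Lean on these libraries where they do the work, as an engineer would, in place of code of your own. Each camera call takes 0.05 s, during which the arm holds its last target. There are 200 camera calls.

## Working session

There is one attempt and no reset: what is moved stays moved. The work goes in short steps, Python scripts to look and compute and a tool call to move; the robot and the scene stay as the last step left them, time stands still between calls to the robot, and variables do not carry over. Pictures are saved under pics/ and viewed, at most 10 in all, crops included, and the job is handed in when it is done.

Besides the shell and the picture viewer there is one more tool, called as a command line: name --argument value ..., lists and objects as JSON in quotes. play_rows: Moves the arm, as the interface text tells. Its arguments: {"type":"object","properties":{"rows":{"type":"array","items":{"type":"array","items":{"type":"array","items":{"type":"number"}}}},"newtons":{"type":"number"}},"required":["rows"]}

```bash
mkdir -p pics
python3 - <<'E'
from rig import *
import cv2,numpy as np
s=observe();print(s['time_s'],s['eef_pos'],s['tcp_rot'],s['finger_gap'])
for n in ['top','scene']:
    c=get_calibration(n);print(n,c)
    cv2.imwrite(f'pics/{n}0.png',capture(n)[:,:,::-1])
E
```

```text
0.0 [134.25908658 533.07835396 238.15106115] [ 1.23078971e-01  9.92396625e-01 -6.73828620e-04 -2.26855991e-04] 1.0037046686319653
top {'fx': 455.725572156628, 'fy': 455.725572156628, 'cx': 286.8736284104256, 'cy': 208.82730157329803, 'R': array([[-0.01204127, -0.99987732,  0.01001722],
       [-0.99364739,  0.01084403, -0.11201456],
       [ 0.1118922 , -0.01130239, -0.99365607]]), 't': array([ -74.0123824 ,  509.38178908, 1047.14290003])}
scene {'fx': 439.3897899420242, 'fy': 439.3897899420242, 'cx': 276.66479997703925, 'cy': 207.8226067217461, 'R': array([[-0.89822735, -0.43951135,  0.00417204],
       [-0.32814262,  0.6642481 , -0.67163747],
       [ 0.29242102, -0.60465217, -0.74086821]]), 't': array([415.64591477, 248.80429425, 969.07846119])}
```

View pics/top0.png

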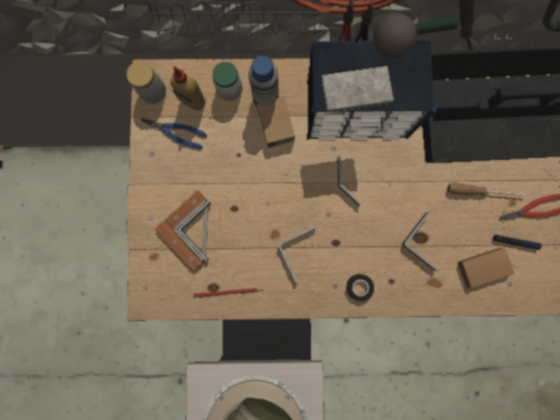

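The top view shows the stop and stack at px (180,230), mouth to the right. The loose plain brackets have corners at about (281,247) and (405,244), the wide bracket's is near (340,187), and the far tools are clear of all of them.

Run:
```python
import cv2
im=cv2.imread('pics/top0.png')
cv2.imwrite('pics/crop0.png',cv2.vconcat([cv2.resize(im[180:285,140:340],(800,420),interpolation=cv2.INTER_CUBIC)]))
cv2.imwrite('pics/crop1.png',cv2.resize(im[140:290,260:460],(800,600),interpolation=cv2.INTER_CUBIC))
```

```text
(no output)
```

View pics/crop0.png

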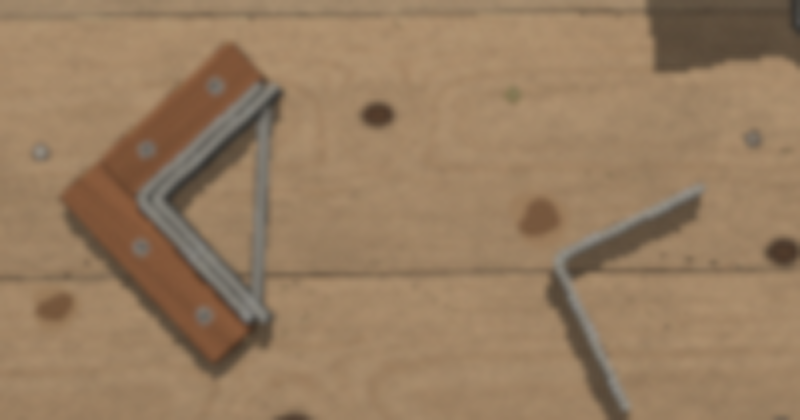

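View pics/crop1.png

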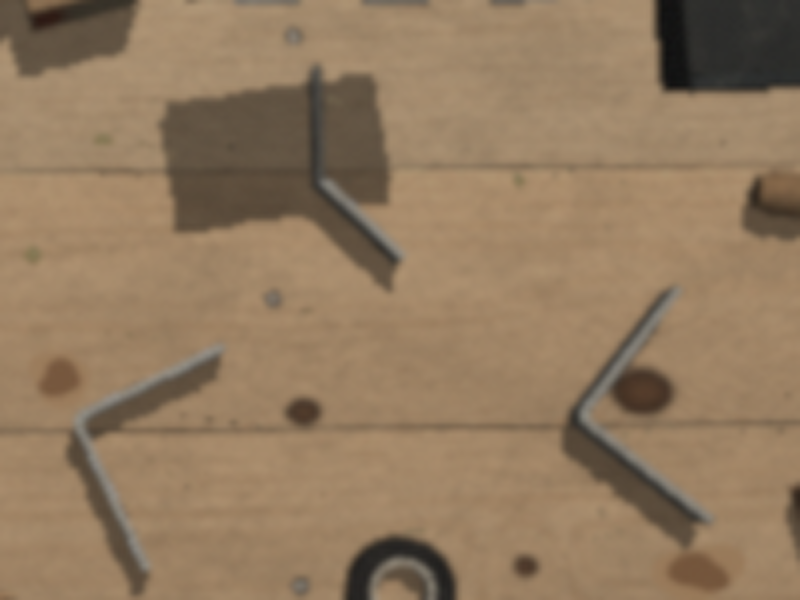

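The crops (4x) show the stack outer corner at about crop0 (138,197), the rod from (265,112) to (257,300), and loose bracket A's corner at (555,262) with tips (702,187) and (626,410). Bracket B's corner is at crop1 (575,416) with tips (676,290) and (708,520). The wide bracket's corner is at crop1 (318,182).

```bash
cat > h.py <<'E'
from rig import *
import cv2,numpy as np
def cast(n,uv,z,c=None):
    c=c or get_calibration(n)
    uv=np.atleast_2d(np.array(uv,float))
    d=np.c_[(uv[:,0]-c['cx'])/c['fx'],(uv[:,1]-c['cy'])/c['fy'],np.ones(len(uv))]@c['R']
    o=-np.array(c['R']).T@c['t']
    return o+d*((z-o[2])/d[:,2])[:,None]
E
python3 - <<'E'
from h import *
np.set_printoptions(precision=1,suppress=True)
c0=lambda p:(np.array(p)+.5)/4-.5+[140,180]
c1=lambda p:(np.array(p)+.5)/4-.5+[260,140]
def br(name,P):
    P=cast('top',P,28)[:,:2]; c,a,b=P
    d=c-(a+b)/2
    print(name,P.ravel(),'dir deg',np.degrees(np.arctan2(d[1],d[0])),np.linalg.norm(a-c),np.linalg.norm(b-c))
br('b1',c0([(138,197),(260,84),(242,318)]))
br('braced',c0([(158,199),(279,92),(264,316)]))
br('A',c0([(553,262),(702,187),(628,412)]))
br('B',c1([(573,416),(676,290),(708,520)]))
br('W',c1([(316,184),(316,68),(398,260)]))
print(cast('top',c0([(265,112),(257,300),(261,206)]),18)[:,:2])
s=observe();from scipy.spatial.transform import Rotation as R
print(R.from_quat(s['tcp_rot']).as_matrix())
E
```

```text
b1 [464.2 185.2 530.2 114.3 392.9 123.7] dir deg 87.7467425393709 96.90184300162369 94.16938910335799
braced [462.9 173.5 525.4 103.1 393.9 110.9] dir deg 87.21217585747235 94.1410572204984 93.1429238543216
A [ 423.3  -57.8  466.3 -145.9  336.  -100.4] dir deg 71.27647187446289 98.06442749780287 97.20561472231655
B [ 423.4 -351.4  497.1 -415.6  361.9 -428. ] dir deg 94.95752677057428 97.73894099793351 98.22137533419756
W [ 562.8 -203.7  633.2 -205.4  516.8 -251.2] dir deg 116.24337309822054 70.371783452301 66.1767534093835
[[514.7 112.9]
 [403.4 116.8]
 [458.7 114.9]]
[[-1.   0.2 -0. ]
 [ 0.2  1.  -0. ]
 [ 0.  -0.  -1. ]]
```

```bash
cat >> h.py <<'E'
from scipy.spatial.transform import Rotation as Ro
def plan(T,start=None):
    """T: list of (x,y,z,world angle of tool y in deg); prints each shift (cm) and rz (deg) from the one before"""
    if start is None:
        s=observe();p=np.array(s['eef_pos']);M=Ro.from_quat(s['tcp_rot']).as_matrix();a=np.degrees(np.arctan2(M[1,1],M[0,1]))
    else: p,a=np.array(start[:3],float),start[3]
    print('from',p.round(1),round(a,2))
    for t in T:
        y=np.array([np.cos(np.radians(a)),np.sin(np.radians(a))]);x=np.array([-y[1],y[0]])
        d=np.array(t[:3])-p;r=-((t[3]-a+180)%360-180)
        print(t,'->',np.round([d[:2]@x/10,d[:2]@y/10,-d[2]/10,r],2))
        p,a=np.array(t[:3],float),t[3]
E
python3 -c "
from h import *
plan([(297,324,200,82),(459,115,80,87.5),(459,115,4,87.5)])"
```

```text
from [134.3 533.1 238.2] 75.86
(297, 324, 200, 82) -> [-20.89 -16.3    3.82  -6.14]
(459, 115, 80, 87.5) -> [-18.95 -18.44  12.    -5.5 ]
(459, 115, 4, 87.5) -> [ 0.   0.   7.6 -0. ]
```

play_rows --rows '[[[0.45, -4, -3.2, 0.8, 0, 0, -1.2], [0.45, -8, -6.4, 1.6, 0, 0, -2.4], [0.45, -12, -9.5, 2.4, 0, 0, -3.6], [0.45, -16, -12.6, 3, 0, 0, -4.8], [0.45, -20, -15.6, 3.5, 0, 0, -6], [0.45, -20.9, -16.3, 3.8, 0, 0, -6.1], [0.45, -20.9, -16.3, 3.8, 0, 0, -6.1], [0.45, -20.9, -16.3, 3.8, 0, 0, -6.1]]]'

```text
time_s: 0.9
eef_pos: [297.0, 324.4, 200.7]
tcp_rot: [0.071, 0.998, 0.0, -0.0]
contact_force: [0.0, 0.2, -0.6]
finger_gap: 0.448
grip_force: 0.0
```

play_rows --rows '[[[0.45, -3, -3, 2, 0, 0, -1], [0.45, -6, -6, 4, 0, 0, -2], [0.45, -9, -9, 6, 0, 0, -3], [0.45, -12, -12, 8, 0, 0, -4], [0.45, -15, -15, 10, 0, 0, -5], [0.45, -18, -17.6, 11.5, 0, 0, -5.5], [0.45, -18.95, -18.4, 12, 0, 0, -5.5], [0.45, -18.95, -18.4, 12, 0, 0, -5.5]]]'

```text
time_s: 1.7
eef_pos: [459.5, 115.8, 80.2]
tcp_rot: [0.023, 1.0, 0.0, -0.0]
contact_force: [-0.6, 0.0, 1.3]
finger_gap: 0.453
grip_force: 0.0
```

```bash
python3 -c "
from h import *
plan([(459,115,4,87.5)])
print(get_calibration('wrist'))
im=capture('wrist');cv2.imwrite('pics/w1.png',im[:,:,::-1])"
```

```text
from [459.5 115.8  80.2] 87.41
(459, 115, 4, 87.5) -> [ 0.05 -0.08  7.62 -0.09]
{'fx': 297.4750645666703, 'fy': 297.4750645666703, 'cx': 279.4095641173441, 'cy': 204.2890375352051, 'R': array([[ 4.61130273e-02,  9.98936215e-01, -1.66091564e-04],
       [ 9.54353034e-01, -4.40058533e-02,  2.95421347e-01],
       [ 2.95099773e-01, -1.37812826e-02, -9.55367050e-01]]), 't': array([-137.7648325 , -426.25098996,  105.4899351 ])}
```

View pics/w1.png

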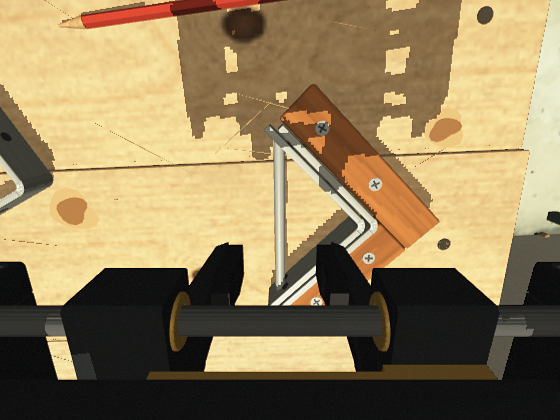

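The wrist view shows the rod centred between the fingers at u≈280, rows 130–285, with the fingers at u≈230 and 330. The way down is clear.

play_rows --rows '[[[0.45, 0, -0.05, 2.5, 0, 0, 0], [0.45, 0, -0.05, 5, 0, 0, 0], [0.45, 0, -0.05, 6.7, 0, 0, 0], [0.45, 0, -0.05, 7.5, 0, 0, 0], [0, 0, -0.05, 7.5, 0, 0, 0], [0, 0, -0.05, 7.5, 0, 0, 0], [0, 0, -0.05, 7.5, 0, 0, 0], [0, 0, -0.05, 7.5, 0, 0, 0]]]' --newtons 25

```text
time_s: 2.55
eef_pos: [459.4, 115.1, 6.5]
tcp_rot: [0.022, 1.0, 0.0, 0.001]
contact_force: [0.1, 0.2, -0.4]
finger_gap: 0.111
grip_force: 0.0
```

```bash
python3 -c "
from h import *
s=observe();print(s['finger_gap'],s['grip_force'],s['contact_force'])
plan([(461,110,5,87.5),(456,-5,10,87.5),(560,5,40,87.5),(625,31,40,87.5),(625,31,5,87.5)])"
```

```text
0.11069644126673148 0.0 [ 0.11519694  0.17040748 -0.36122169]
from [459.4 115.1   6.5] 87.47
(461, 110, 5, 87.5) -> [-0.18 -0.5   0.15 -0.03]
(456, -5, 10, 87.5) -> [ -0.   -11.51  -0.5   -0.  ]
(560, 5, 40, 87.5) -> [-10.35   1.45  -3.    -0.  ]
(625, 31, 40, 87.5) -> [-6.38  2.88 -0.   -0.  ]
(625, 31, 5, 87.5) -> [ 0.   0.   3.5 -0. ]
```

play_rows --rows '[[[0, 0, 0, 0, 0, 0, 0], [0, 0, 0, 0, 0, 0, 0], [0, 0, -0.2, 0, 0, 0, 0], [0, 0, -0.6, 0, 0, 0, 0], [0, 0, -1.2, 0, 0, 0, 0], [0, 0, -2, 0, 0, 0, 0], [0, 0, -3, 0, 0, 0, 0], [0, 0, -4, 0, 0, 0, 0]]]'

```text
time_s: 3.35
eef_pos: [457.8, 75.2, 6.4]
tcp_rot: [0.022, 1.0, 0.0, 0.001]
contact_force: [1.0, 4.7, 5.5]
finger_gap: 0.079
grip_force: 25.0
```

play_rows --rows '[[[0, 0, -1.5, 0, 0, 0, 0], [0, 0, -3, 0, -0.2, 0, 0], [0, 0, -4.5, -0.5, 0, 0, 0], [0, 0, -6, -1, 0, 0, 0], [0, 0, -7.5, -2, 0, 0, 0], [0, 0, -8, -3, 0, 0, 0], [0, 0, -8, -3, 0, 0, 0], [0, 0, -8, -3, 0, 0, 0]]]'

```text
time_s: 4.15
eef_pos: [453.6, -4.5, 35.7]
tcp_rot: [0.022, 1.0, 0.0, 0.0]
contact_force: [-0.6, -0.2, -3.4]
finger_gap: 0.081
grip_force: 25.0
```

```bash
python3 -c "
from h import *
s=observe();print(s['finger_gap'],s['grip_force'],s['contact_force'],s['wrist_torque'])
plan([(625,31,40,87.5)])
im=capture('top');cv2.imwrite('pics/t2.png',cv2.resize(im[140:290,130:330,::-1],(800,600),interpolation=cv2.INTER_CUBIC))"
```

```text
0.08131538636575404 24.99815136194229 [-0.59206925 -0.1827359  -3.4491785 ] [-0.10796595  0.00899346  0.01763634]
from [453.6  -4.5  35.7] 87.46
(625, 31, 40, 87.5) -> [-16.96   4.31  -0.43  -0.04]
```

View pics/t2.png

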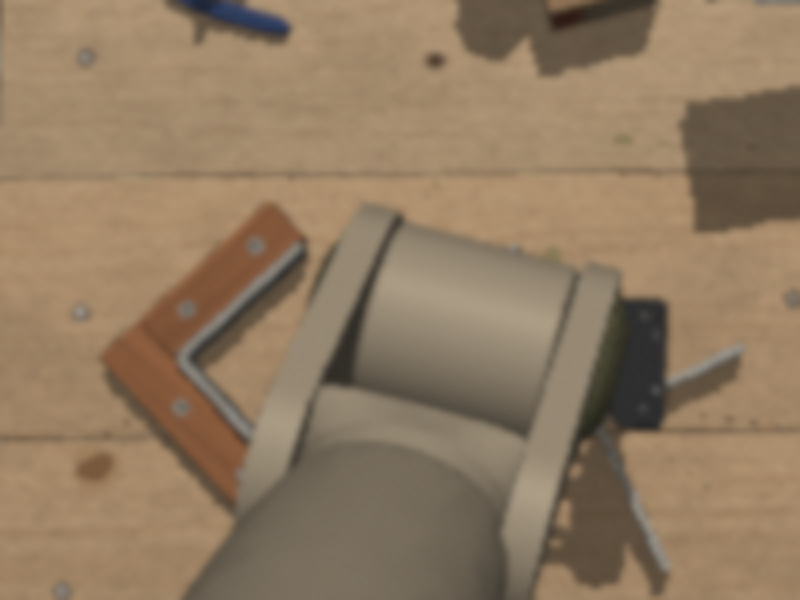

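The braced bracket is clear of the stop. Bracket 1 is still seated, with its corner at crop (185,358). Next I park the braced one.

play_rows --rows '[[[0, -3, 0.5, 0, 0, 0, 0], [0, -6.5, 1.2, 0, 0, 0, 0], [0, -10, 2.2, 0, 0, 0, 0], [0, -13.5, 3.2, 0, 0, 0, 0], [0, -16, 4, 0, 0, 0, 0], [0, -17, 4.3, 0, 0, 0, 0], [0, -17, 4.3, 0, 0, 0, 0], [0, -17, 4.3, 0, 0, 0, 0]]]'

```text
time_s: 5.0
eef_pos: [624.5, 31.1, 34.9]
tcp_rot: [0.022, 1.0, 0.0, -0.001]
contact_force: [0.1, -0.6, -3.9]
finger_gap: 0.077
grip_force: 25.0
```

play_rows --rows '[[[0, 0, 0, 1, 0, 0, 0], [0, 0, 0, 2, 0, 0, 0], [0, 0, 0, 2.7, 0, 0, 0], [0, 0, 0, 2.9, 0, 0, 0], [0, 0, 0, 2.9, 0, 0, 0], [0.35, 0, 0, 2.9, 0, 0, 0], [0.35, 0, 0, 2.9, 0, 0, 0], [0.35, 0, 0, 2.9, 0, 0, 0]]]'

```text
time_s: 5.8
eef_pos: [625.8, 30.5, 7.0]
tcp_rot: [0.022, 1.0, -0.0, 0.0]
contact_force: [-0.4, -0.8, -0.7]
finger_gap: 0.327
grip_force: 0.0
```

play_rows --rows '[[[0.35, 0, 0, -1.5, 0, 0, 0], [0.35, 0, 0, -4, 0, 0, 0], [0.35, 0, 0, -8, 0, 0, 0], [0.35, 0, 0, -11, 0, 0, 0], [0.35, 0, 0, -14, 0, 0, 0], [0.35, 0, 0, -16, 0, 0, 0], [0.35, 0, 0, -16, 0, 0, 0], [0.35, 0, 0, -16, 0, 0, 0]]]'

```text
time_s: 6.6
eef_pos: [625.2, 30.6, 166.1]
tcp_rot: [0.022, 1.0, 0.0, -0.0]
contact_force: [-0.6, 0.8, -0.4]
finger_gap: 0.346
grip_force: 0.0
```

```bash
python3 -c "
from h import *
np.set_printoptions(precision=1,suppress=True)
s=observe();print(s['time_s'],s['finger_gap'],s['grip_force'],s['contact_force'])
c=lambda p:(np.array(p)+.5)/4-.5+[130,140]
print(cast('top',c([(180,358),(191,358)]),28))
th=np.radians(71.3);d=np.array([np.cos(th),np.sin(th)]);C=np.array([423.3,-57.8])
for k in (35,60): print(k,C-k*d)
import math
plan([(404,-114.6,120,-18.7),(404,-114.6,4,-18.7)])"
```

```text
6.6 0.3460082545829674 0.0 [-0.6  0.8 -0.4]
[[463.6 184.   28. ]
 [463.5 177.6  28. ]]
35 [412.1 -91. ]
60 [ 404.1 -114.6]
from [625.2  30.6 166.1] 87.46
(404, -114.6, 120, -18.7) -> [ 21.5 -15.5   4.6 106.2]
(404, -114.6, 4, -18.7) -> [ 0.   0.  11.6 -0. ]
```

```bash
cat >> h.py <<'E'
def legs(im,C,deg,thr=60,name=''):
    """steel pixels (low saturation, bright) in bands round predicted leg centre lines at z=28 -> fitted corner and heading"""
    hsv=cv2.cvtColor(im,cv2.COLOR_RGB2HSV);v,u=np.nonzero((hsv[...,1]<thr)&(hsv[...,2]>105))
    X=cast('top',np.c_[u,v],28)[:,:2]
    a=np.radians(deg);L=[]
    for s in (135,-135):
        e=np.array([np.cos(a+np.radians(s)),np.sin(a+np.radians(s))]);n=np.array([-e[1],e[0]])
        q=X-(np.array(C)-3.5*np.array([np.cos(a),np.sin(a)]))
        m=(q@e>12)&(q@e<95)&(abs(q@n)<9)
        f=cv2.fitLine(X[m].astype(np.float32),cv2.DIST_HUBER,0,.01,.01).ravel()
        d=f[:2]*np.sign(f[:2]@e);L.append((d,f[2:]));print(name,'leg n',m.sum(),np.degrees(np.arctan2(d[1],d[0])).round(1),end='; ')
    (d1,p1),(d2,p2)=L
    t=np.linalg.solve(np.c_[d1,-d2],p2-p1);K=p1+t[0]*d1
    h=-(d1+d2);h/=np.linalg.norm(h);print('outer corner',(K+3.5*h).round(1),'heading',np.degrees(np.arctan2(h[1],h[0])).round(2))
E
python3 -c "
from h import *
im=capture('top');cv2.imwrite('pics/t3.png',im[:,:,::-1])
legs(im,(464,184),87.5,name='1');legs(im,(423,-58),71.3,name='A');legs(im,(423,-351),95,name='B')
cv2.imwrite('pics/t3c.png',cv2.resize(im[100:300,130:360,::-1],(800,696),interpolation=cv2.INTER_CUBIC)[:600])"
```

```text
1 leg n 232 -137.6; 1 leg n 209 -47.9; outer corner [464.3 183.8] heading 87.27
A leg n 90 -155.5; A leg n 99 -65.1; outer corner [426.9 -55.5] heading 69.68
B leg n 68 -129.7; B leg n 85 -39.2; outer corner [ 423.1 -352.7] heading 95.51
```

View pics/t3c.png

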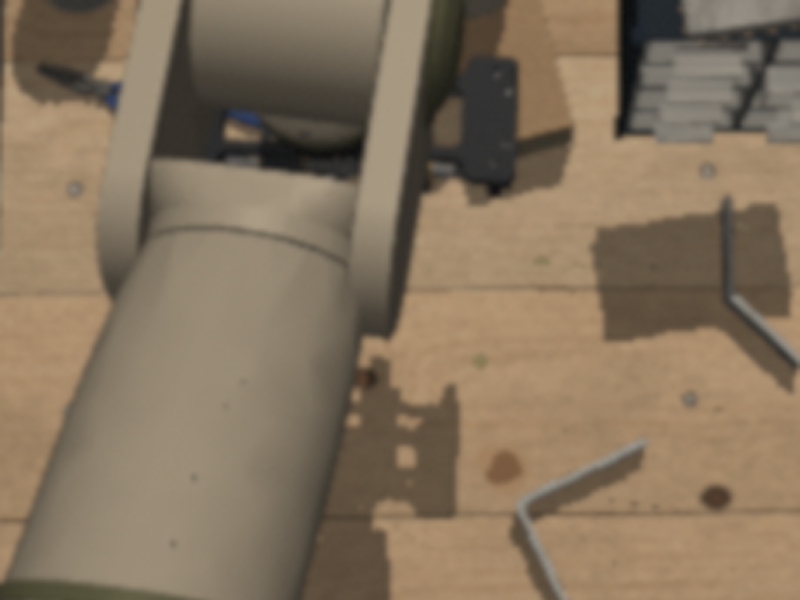

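The arm hides the stop in this view, so the "1" fit is invalid. A is intact at about (425,-57) with heading about 70.5°. I'll move above A and measure bracket 1 from there.

```bash
python3 -c "
from h import *
plan([(510,-50,140,35),(400,-127.5,90,-19.5),(400,-127.5,5,-19.5)])"
```

```text
from [625.   30.6 165.3] 87.46
(510, -50, 140, 35) -> [11.13 -8.56  2.53 52.46]
(400, -127.5, 90, -19.5) -> [-4.000e-02 -1.346e+01  5.000e+00  5.450e+01]
(400, -127.5, 5, -19.5) -> [ 0.   0.   8.5 -0. ]
```

play_rows --rows '[[[0.5, 1.5, -1.2, 0.4, 0, 0, 7.5], [0.5, 3, -2.4, 0.8, 0, 0, 15], [0.5, 4.5, -3.6, 1.2, 0, 0, 22.5], [0.5, 6.3, -4.8, 1.5, 0, 0, 30], [0.5, 8, -6, 2, 0, 0, 37.5], [0.5, 9.5, -7.2, 2.3, 0, 0, 45], [0.5, 11.1, -8.5, 2.5, 0, 0, 52.5], [0.5, 11.1, -8.5, 2.5, 0, 0, 52.5]]]'

```text
time_s: 7.45
eef_pos: [509.0, -50.1, 140.3]
tcp_rot: [0.464, 0.886, -0.0, -0.002]
contact_force: [0.2, -0.1, 1.1]
finger_gap: 0.499
grip_force: 0.0
```

play_rows --rows '[[[0.5, 0, -1.9, 0.7, 0, 0, 7.8], [0.5, 0, -3.8, 1.4, 0, 0, 15.6], [0.5, 0, -5.8, 2.1, 0, 0, 23.4], [0.5, 0, -7.7, 2.8, 0, 0, 31.2], [0.5, 0, -9.6, 3.5, 0, 0, 39], [0.5, 0, -11.5, 4.2, 0, 0, 46.8], [0.5, 0, -13.5, 5, 0, 0, 54.5], [0.5, 0, -13.5, 5, 0, 0, 54.5]]]'

```text
time_s: 8.25
eef_pos: [399.2, -126.9, 90.6]
tcp_rot: [0.817, 0.577, -0.001, -0.002]
contact_force: [-0.8, 0.5, 0.4]
finger_gap: 0.499
grip_force: 0.0
```

```bash
python3 -c "
from h import *
s=observe();print(s['finger_gap'],s['joint_pos'])
im=capture('top');legs(im,(464,184),87.5,name='1')
cv2.imwrite('pics/t4.png',im[:,:,::-1])
w=capture('wrist');cv2.imwrite('pics/w4.png',cv2.vconcat([w[:,:,::-1]]))
plan([(400,-127.5,5,-19.5)])"
```

```text
0.4990999088897985 [-5.92224064e-01  3.51692361e-01  1.86608457e+00 -2.78703935e-05
  9.27069623e-01 -2.50615218e-01]
1 leg n 108 -137.2; 1 leg n 67 -47.0; outer corner [464.6 188.1] heading 87.93
from [ 400.8 -126.7   91.6] -19.29
(400, -127.5, 5, -19.5) -> [-0.11 -0.05  8.66  0.21]
```

View pics/w4.png

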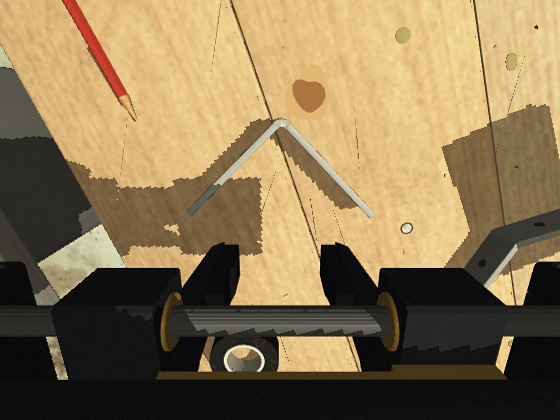

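The wrist view shows bracket A symmetric ahead of the fingers: corner (282,122), tips (190,212) and (372,215). It is well aligned, so I'll lower and push.

```bash
cat >> h.py <<'E'
def push(C0,h0,C1,h1,off,n,ncall,start=None):
    """rows for a push: corner goes C0->C1 straight, heading h0->h1; each call's rows relative to its own start"""
    f=lambda C,h:np.array(C)-off*np.array([np.cos(np.radians(h)),np.sin(np.radians(h))])
    pts=[(f(np.array(C0)+(np.array(C1)-C0)*k/n,h0+(h1-h0)*k/n),h0+(h1-h0)*k/n) for k in range(n+1)]
    if start is not None: pts[0]=(np.array(start[:2]),start[2])
    for c in range(ncall):
        p0,a0=pts[8*c];x=np.array([np.cos(np.radians(a0)),np.sin(np.radians(a0))]);y=np.array([x[1],-x[0]])
        print('call from',p0.round(1),a0);
        for k in range(8*c+1,8*c+9):
            p,a=pts[min(k,n)];print('  ',np.round([(p-p0)@x/10,(p-p0)@y/10,-(a-a0)],2).tolist())
E
python3 -c "
from h import *
C=(425.5,-57);h=70.6
plan([(407,-109.5,5,-19.4)],(400.8,-126.7,5,-19.3))
push(C,h,(461,100),87.7,55.5,16,2)"
```

```text
from [ 400.8 -126.7    5. ] -19.3
(407, -109.5, 5, -19.4) -> [ 1.83  0.02 -0.    0.1 ]
call from [ 407.1 -109.3] 70.6
   [1.0, -0.01, -1.07]
   [2.0, -0.03, -2.14]
   [3.01, -0.04, -3.21]
   [4.01, -0.05, -4.28]
   [5.02, -0.07, -5.34]
   [6.03, -0.08, -6.41]
   [7.04, -0.09, -7.48]
   [8.06, -0.11, -8.55]
call from [432.8 -33. ] 79.15
   [1.01, 0.14, -1.07]
   [2.01, 0.27, -2.14]
   [3.03, 0.41, -3.21]
   [4.04, 0.55, -4.27]
   [5.05, 0.68, -5.34]
   [6.07, 0.82, -6.41]
   [7.09, 0.96, -7.48]
   [8.11, 1.09, -8.55]
```

play_rows --rows '[[[0.5, -0.1, 0, 2.5, 0, 0, 0], [0.5, -0.1, 0, 5, 0, 0, 0], [0.5, -0.1, 0, 7.5, 0, 0, 0], [0.5, -0.1, 0, 8.6, 0, 0, 0], [0.5, -0.1, 0, 8.6, 0, 0, 0], [0.5, 0.4, 0, 8.6, 0, 0, 0], [0.5, 1, 0, 8.6, 0, 0, 0], [0.5, 1.6, 0, 8.6, 0, 0, 0]]]'

```text
time_s: 9.15
eef_pos: [406.2, -111.2, 6.4]
tcp_rot: [0.817, 0.577, 0.0, 0.001]
contact_force: [-1.0, 0.3, -0.9]
finger_gap: 0.5
grip_force: 0.0
```

play_rows --rows '[[[0.5, 0.8, 0, 0, 0, 0, -0.5], [0.5, 1.8, 0, 0, 0, 0, -1.5], [0.5, 2.8, 0, 0, 0, 0, -2.7], [0.5, 3.8, -0.05, 0, 0, 0, -3.9], [0.5, 4.9, -0.05, 0, 0, 0, -5.1], [0.5, 6, -0.1, 0, 0, 0, -6.3], [0.5, 7.1, -0.1, 0, 0, 0, -7.4], [0.5, 8.2, -0.1, 0, 0, 0, -8.5]]]'

```text
time_s: 9.95
eef_pos: [432.3, -33.2, 5.8]
tcp_rot: [0.771, 0.636, -0.0, -0.0]
contact_force: [-1.0, -3.3, 3.8]
finger_gap: 0.499
grip_force: 2.2
```

play_rows --rows '[[[0.5, 1, 0.1, 0, 0, 0, -1.1], [0.5, 2, 0.25, 0, 0, 0, -2.1], [0.5, 3, 0.4, 0, 0, 0, -3.2], [0.5, 4, 0.55, 0, 0, 0, -4.3], [0.5, 5, 0.7, 0, 0, 0, -5.3], [0.5, 6, 0.8, 0, 0, 0, -6.4], [0.5, 7, 0.95, 0, 0, 0, -7.5], [0.5, 8, 1.1, 0, 0, 0, -8.5]]]'

```text
time_s: 10.75
eef_pos: [458.3, 43.1, 5.7]
tcp_rot: [0.722, 0.692, -0.0, -0.0]
contact_force: [-1.3, -4.1, 4.0]
finger_gap: 0.504
grip_force: 2.3
```

```bash
python3 -c "
from h import *
s=observe();print(s['contact_force'])
plan([(459,44.5,5,-2.3),(462,124.5,5,-2.3)])
w=capture('wrist');print(get_calibration('wrist'));cv2.imwrite('pics/w5.png',w[:,:,::-1])"
```

```text
[-1.25797771 -4.06297507  3.97163513]
from [458.3  43.1   5.7] -2.45
(459, 44.5, 5, -2.3) -> [ 0.14  0.06  0.07 -0.15]
(462, 124.5, 5, -2.3) -> [ 8.01 -0.02 -0.   -0.  ]
{'fx': 297.4750645666703, 'fy': 297.4750645666703, 'cx': 279.4095641173441, 'cy': 204.2890375352051, 'R': array([[ 9.99096523e-01, -4.24956178e-02, -5.10244736e-04],
       [-4.04287285e-02, -9.54067073e-01,  2.96852722e-01],
       [-1.31017475e-02, -2.96563893e-01, -9.54923139e-01]]), 't': array([-455.36697315,   89.85287499,  187.50402201])}
```

View pics/w5.png

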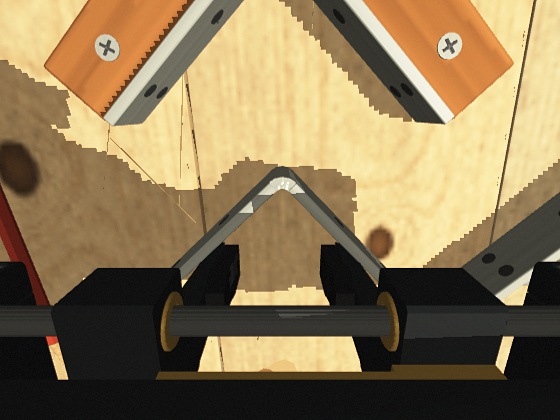

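The wrist view shows A captured with its apex at (283,167). Bracket 1's leg ends are ahead at about (112,125) and (447,125), nearly centred.

```bash
python3 -c "
from h import *
np.set_printoptions(precision=1,suppress=True)
print(cast('wrist',[(283,167),(112,125),(447,125),(240,0),(285,0),(103,117),(457,117)],28)[:,:2])
h=np.radians(87.6);d=np.array([np.cos(h),np.sin(h)])
print('A rel tcp',(cast('wrist',[(283,167)],28)[0,:2]-[458.3,43.1])@np.c_[d,[d[1],-d[0]]])
"
```

```text
[[461.5  99.8]
 [393.2 119.8]
 [528.3 114. ]
 [448.4 161. ]
 [464.6 160.3]
 [390.3 123. ]
 [531.9 117. ]]
A rel tcp [56.8  0.9]
```

play_rows --rows '[[[0.5, 0.8, 0, 0, 0, 0, 0], [0.5, 1.8, 0, 0, 0, 0, 0], [0.5, 2.8, -0.05, 0, 0, 0, 0], [0.5, 3.8, -0.1, 0, 0, 0, 0], [0.5, 4.8, -0.1, 0, 0, 0, 0], [0.5, 5.6, -0.1, 0, 0, 0, 0], [0.5, 6.2, -0.1, 0, 0, 0, 0], [0.5, 6.6, -0.1, 0, 0, 0, 0]]]'

```text
time_s: 11.6
eef_pos: [460.0, 108.9, 5.7]
tcp_rot: [0.722, 0.691, -0.0, -0.0]
contact_force: [-0.4, -1.5, -1.0]
finger_gap: 0.5
grip_force: 1.0
```

play_rows --rows '[[[0.5, 0.15, 0, 0, 0, 0, 0], [0.5, 0.3, 0, 0, 0, 0, 0], [0.5, 0.45, 0, 0, 0, 0, 0], [0.5, 0.6, 0, 0, 0, 0, 0], [0.5, 0.7, 0, 0, 0, 0, 0], [0.5, 0.8, 0, 0, 0, 0, 0], [0.5, 0.9, 0, 0, 0, 0, 0], [0.5, 1.0, 0, 0, 0, 0, 0]]]'

```text
time_s: 12.4
eef_pos: [460.5, 118.3, 5.7]
tcp_rot: [0.723, 0.691, -0.0, -0.0]
contact_force: [0.3, -2.1, -0.4]
finger_gap: 0.497
grip_force: 0.9
```

play_rows --rows '[[[0.5, 0.05, 0, 0, 0, 0, 0], [0.5, 0.1, 0, 0, 0, 0, 0], [0.5, 0.15, 0, 0, 0, 0, 0], [0.5, 0.2, 0, 0, 0, 0, 0], [0.5, 0.25, 0, 0, 0, 0, 0], [0.5, 0.3, 0, 0, 0, 0, 0], [0.5, 0.3, 0, 0, 0, 0, 0], [0.5, 0.3, 0, 0, 0, 0, 0]]]'

```text
time_s: 13.2
eef_pos: [460.7, 121.3, 5.7]
tcp_rot: [0.723, 0.691, 0.0, -0.0]
contact_force: [-0.6, -1.8, -0.6]
finger_gap: 0.503
grip_force: 0.7
```

play_rows --rows '[[[0.5, 0.05, 0, 0, 0, 0, 0], [0.5, 0.1, 0, 0, 0, 0, 0], [0.5, 0.15, 0, 0, 0, 0, 0], [0.5, 0.2, 0, 0, 0, 0, 0], [0.5, 0.25, 0, 0, 0, 0, 0], [0.5, 0.3, 0, 0, 0, 0, 0], [0.5, 0.3, 0, 0, 0, 0, 0], [0.5, 0.3, 0, 0, 0, 0, 0]]]'

```text
time_s: 14.0
eef_pos: [460.8, 124.3, 5.8]
tcp_rot: [0.723, 0.691, 0.0, -0.0]
contact_force: [-0.4, -1.2, 0.0]
finger_gap: 0.502
grip_force: 0.7
```

play_rows --rows '[[[0.5, 0.05, 0, 0, 0, 0, 0], [0.5, 0.1, 0, 0, 0, 0, 0], [0.5, 0.15, 0, 0, 0, 0, 0], [0.5, 0.2, 0, 0, 0, 0, 0], [0.5, 0.2, 0, 0, 0, 0, 0], [0.5, 0.2, 0, 0, 0, 0, 0], [0.5, 0.2, 0, 0, 0, 0, 0], [0.5, 0.2, 0, 0, 0, 0, 0]]]'

```text
time_s: 14.8
eef_pos: [460.9, 126.3, 5.8]
tcp_rot: [0.723, 0.691, 0.0, 0.0]
contact_force: [0.7, -1.9, -0.7]
finger_gap: 0.5
grip_force: 0.9
```

```bash
python3 -c "
from h import *
np.set_printoptions(precision=1,suppress=True)
w=capture('wrist');cv2.imwrite('pics/w6.png',w[:,:,::-1])
h=cv2.cvtColor(w,cv2.COLOR_RGB2HSV)
for v in (185,200,215,230): print(v,[tuple(int(k) for k in p) for p in h[v,345-30:460:5,1:]])
c=get_calibration('wrist');print((c['R']@[464,187,28]+c['t']))
"
```

```text
185 [(24, 237), (36, 71), (176, 106), (175, 124), (174, 117), (175, 109), (178, 106), (177, 105), (173, 106), (176, 107), (171, 122), (174, 224), (174, 227), (175, 226), (174, 226), (175, 226), (175, 217), (173, 220), (173, 230), (166, 239), (165, 243), (142, 209), (79, 252), (80, 252), (67, 253), (74, 253), (78, 252), (85, 251), (75, 252)]
200 [(40, 64), (36, 121), (35, 130), (35, 123), (24, 42), (183, 106), (177, 121), (180, 116), (175, 112), (172, 110), (172, 108), (172, 113), (179, 118), (179, 120), (175, 115), (177, 115), (173, 228), (171, 227), (173, 227), (174, 218), (177, 225), (170, 234), (164, 241), (168, 240), (75, 252), (68, 253), (88, 251), (65, 254), (72, 253)]
215 [(36, 120), (34, 126), (38, 129), (39, 72), (34, 120), (34, 126), (34, 121), (34, 75), (175, 108), (176, 123), (174, 117), (181, 113), (175, 111), (178, 109), (174, 113), (174, 120), (171, 237), (173, 224), (173, 227), (173, 228), (172, 228), (171, 228), (175, 219), (172, 230), (167, 236), (163, 244), (172, 234), (69, 253), (70, 253)]
230 [(126, 160), (120, 157), (114, 174), (35, 118), (37, 123), (34, 129), (37, 75), (36, 121), (34, 127), (36, 121), (38, 73), (180, 105), (180, 122), (179, 118), (174, 113), (175, 225), (174, 215), (171, 228), (173, 230), (173, 228), (175, 229), (27, 197), (26, 231), (178, 228), (174, 226), (173, 221), (176, 219), (166, 239), (161, 247)]
[  1.3 -20.6 123.6]
```

View pics/w6.png

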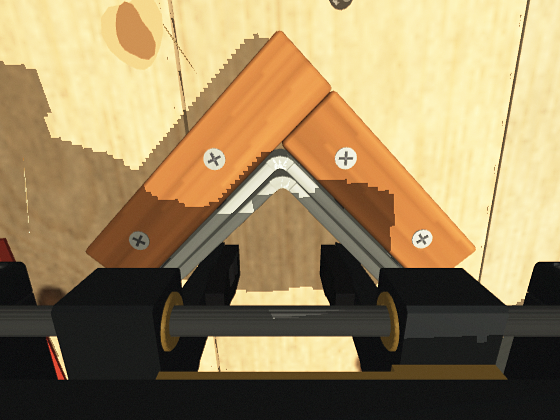

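The picture shows A almost nested: apexes at about (282,155) for bracket 1 and (281,168) for A, with the stop corner at (283,143). I'll press further until the force rises.

play_rows --rows '[[[0.5, 0.05, 0, 0, 0, 0, 0], [0.5, 0.1, 0, 0, 0, 0, 0], [0.5, 0.15, 0, 0, 0, 0, 0], [0.5, 0.2, 0, 0, 0, 0, 0], [0.5, 0.2, 0, 0, 0, 0, 0], [0.5, 0.2, 0, 0, 0, 0, 0], [0.5, 0.2, 0, 0, 0, 0, 0], [0.5, 0.2, 0, 0, 0, 0, 0]]]'

```text
time_s: 15.65
eef_pos: [461.1, 128.0, 5.8]
tcp_rot: [0.722, 0.691, -0.0, 0.0]
contact_force: [0.4, -5.5, 0.4]
finger_gap: 0.501
grip_force: 2.5
```

```bash
python3 -c "
from h import *
np.set_printoptions(precision=1,suppress=True)
h=cv2.cvtColor(capture('wrist'),cv2.COLOR_RGB2GRAY)
print(h[135:190,282].tolist())
print(cast('wrist',[(282,150),(282,155),(282,160),(282,168),(282,178)],28)[:,1],cast('wrist',[(283,143)],20))
"
```

```text
[167, 166, 166, 164, 162, 156, 157, 156, 148, 98, 31, 42, 49, 56, 100, 130, 72, 74, 74, 76, 74, 76, 68, 107, 211, 231, 226, 225, 226, 224, 222, 224, 238, 238, 243, 241, 102, 69, 73, 72, 67, 107, 211, 230, 228, 229, 245, 252, 236, 244, 255, 250, 254, 239, 128]
[190.7 188.7 186.6 183.2 178.9] [[464.6 192.8  20. ]]
```

play_rows --rows '[[[0.5, 0.05, 0, 0, 0, 0, 0], [0.5, 0.1, 0, 0, 0, 0, 0], [0.5, 0.15, 0, 0, 0, 0, 0], [0.5, 0.2, 0, 0, 0, 0, 0], [0.5, 0.2, 0, 0, 0, 0, 0], [0.5, 0.2, 0, 0, 0, 0, 0], [0.5, 0.2, 0, 0, 0, 0, 0], [0.5, 0.2, 0, 0, 0, 0, 0]]]'

```text
time_s: 16.5
eef_pos: [461.2, 128.9, 5.8]
tcp_rot: [0.722, 0.692, -0.001, 0.001]
contact_force: [-0.4, -14.6, 1.1]
finger_gap: 0.499
grip_force: 6.7
```

```bash
python3 -c "
from h import *
h=cv2.cvtColor(capture('wrist'),cv2.COLOR_RGB2GRAY)
print(h[135:192,282].tolist())
"
```

```text
[166, 165, 165, 163, 163, 163, 163, 160, 156, 156, 150, 98, 35, 48, 55, 67, 83, 64, 72, 77, 77, 74, 77, 75, 69, 108, 210, 231, 227, 227, 226, 225, 223, 222, 223, 225, 228, 220, 109, 65, 73, 70, 89, 175, 231, 226, 227, 236, 222, 230, 246, 237, 236, 234, 251, 152, 133]
```

Apex spacing is about 17 px, or 7.2 mm, and the force rises to 15 N, so A is home. Now for B.

```bash
python3 -c "
from h import *
plan([(461,124,5.8,-2.3),(461,124,110,-2.3),(450,-160,110,1),(430.5,-429.5,90,5.3)],(461.2,128.9,5.8,-2.3))"
```

```text
from [461.2 128.9   5.8] -2.3
(461, 124, 5.8, -2.3) -> [-0.49 -0.   -0.   -0.  ]
(461, 124, 110, -2.3) -> [  0.     0.   -10.42  -0.  ]
(450, -160, 110, 1) -> [-28.42   0.04  -0.    -3.3 ]
(430.5, -429.5, 90, 5.3) -> [-26.91  -2.42   2.    -4.3 ]
```

play_rows --rows '[[[0.5, -0.2, 0, 0, 0, 0, 0], [0.5, -0.5, 0, 0, 0, 0, 0], [0.5, -0.7, 0, 0, 0, 0, 0], [0.5, -0.7, 0, -2, 0, 0, 0], [0.5, -0.7, 0, -5, 0, 0, 0], [0.5, -0.7, 0, -8, 0, 0, 0], [0.5, -0.7, 0, -10.5, 0, 0, 0], [0.5, -0.7, 0, -10.5, 0, 0, 0]]]'

```text
time_s: 17.35
eef_pos: [461.9, 123.6, 113.4]
tcp_rot: [0.723, 0.691, 0.002, 0.002]
contact_force: [-0.0, -0.6, 0.1]
finger_gap: 0.501
grip_force: 0.0
```

play_rows --rows '[[[0.5, -3, 0, 0, 0, 0, -0.4], [0.5, -7, 0, 0, 0, 0, -0.8], [0.5, -11.5, 0, 0, 0, 0, -1.3], [0.5, -16, 0, 0, 0, 0, -1.9], [0.5, -20.5, 0, 0, 0, 0, -2.5], [0.5, -25, 0, 0, 0, 0, -3], [0.5, -28.4, 0, 0, 0, 0, -3.3], [0.5, -28.4, 0, 0, 0, 0, -3.3]]]'

```text
time_s: 18.15
eef_pos: [447.9, -163.7, 109.7]
tcp_rot: [0.704, 0.71, -0.0, -0.0]
contact_force: [0.5, 0.9, -0.5]
finger_gap: 0.5
grip_force: 0.0
```

play_rows --rows '[[[0.5, -4, -0.3, 0.3, 0, 0, -0.7], [0.5, -8, -0.7, 0.6, 0, 0, -1.4], [0.5, -12, -1.1, 1, 0, 0, -2.1], [0.5, -16, -1.4, 1.3, 0, 0, -2.8], [0.5, -20, -1.8, 1.6, 0, 0, -3.5], [0.5, -24, -2.1, 1.9, 0, 0, -4], [0.5, -26.9, -2.4, 2, 0, 0, -4.3], [0.5, -26.9, -2.4, 2, 0, 0, -4.3]]]'

```text
time_s: 18.95
eef_pos: [427.4, -431.6, 89.1]
tcp_rot: [0.676, 0.737, 0.0, -0.0]
contact_force: [-0.7, 1.0, 0.9]
finger_gap: 0.503
grip_force: 0.0
```

```bash
python3 -c "
from h import *
s=observe();print(s['eef_pos'],s['joint_pos'])
plan([(430.5,-429.5,6,5.3)])
w=capture('wrist');cv2.imwrite('pics/w7.png',w[:,:,::-1])
im=capture('top')
legs(im,(464,190),87.7,name='1');legs(im,(464,181),87.7,name='A')
t=cv2.resize(im[80:280,130:330,::-1],(420,420));cv2.imwrite('pics/c7.png',cv2.resize(cv2.hconcat([w[:,:,::-1],t]),(800,343)))"
```

```text
[ 427.36891078 -431.63010516   89.11304769] [-9.85022064e-01  6.17495660e-01  1.34397235e+00 -2.00154348e-05
  1.18086082e+00 -1.07102196e+00]
from [ 427.4 -431.6   89.1] 4.93
(430.5, -429.5, 6, 5.3) -> [ 0.19  0.33  8.31 -0.37]
1 leg n 181 -137.7; 1 leg n 150 -48.1; outer corner [464.9 186.2] heading 87.1
A leg n 190 -136.9; A leg n 146 -48.2; outer corner [465.2 185.9] heading 87.44
```

View pics/c7.png

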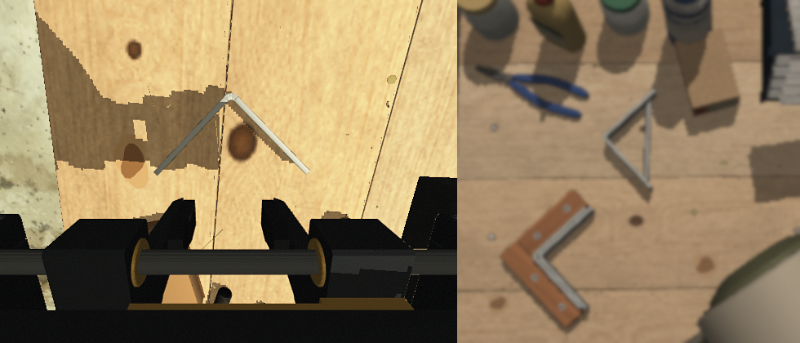

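In the left half, B is symmetric ahead of the fingers: full-size apex (283,116), tips (191,211) and (377,208). In the right half, the braced bracket is parked clear and A is nested in bracket 1.

```bash
python3 -c "
from h import *
np.set_printoptions(precision=1,suppress=True)
P=cast('wrist',[(283,116),(191,211),(377,208)],28)[:,:2];print(P)
d=P[0]-(P[1]+P[2])/2;print(np.degrees(np.arctan2(d[1],d[0])))
C=np.array([423.3,-352]);h=95.3
# A's sharp corner home y 185 -> B sharp target (464.2,178); TCP offset 60 (sharp corner)
push(C,h,(453,-100),88,60,24,3)
push((453,-100),88,(461,100),87.7,60,16,2)
"
```

```text
[[ 422.7 -353.2]
 [ 361.2 -426. ]
 [ 497.4 -411.7]]
95.71771450151314
call from [ 428.8 -411.7] 95.3
   [1.03, 0.19, 0.3]
   [2.07, 0.38, 0.61]
   [3.1, 0.57, 0.91]
   [4.14, 0.75, 1.22]
   [5.17, 0.94, 1.52]
   [6.21, 1.13, 1.83]
   [7.24, 1.32, 2.13]
   [8.28, 1.51, 2.43]
call from [ 436.2 -327.9] 92.86666666666666
   [1.04, 0.14, 0.3]
   [2.09, 0.29, 0.61]
   [3.13, 0.43, 0.91]
   [4.17, 0.58, 1.22]
   [5.21, 0.72, 1.52]
   [6.26, 0.87, 1.82]
   [7.3, 1.01, 2.13]
   [8.35, 1.15, 2.43]
call from [ 443.6 -244. ] 90.43333333333334
   [1.05, 0.1, 0.3]
   [2.1, 0.2, 0.61]
   [3.15, 0.3, 0.91]
   [4.2, 0.4, 1.22]
   [5.25, 0.5, 1.52]
   [6.3, 0.6, 1.83]
   [7.35, 0.7, 2.13]
   [8.4, 0.8, 2.43]
call from [ 450.9 -160. ] 88.0
   [1.25, 0.0, 0.02]
   [2.5, 0.01, 0.04]
   [3.75, 0.01, 0.06]
   [5.0, 0.02, 0.08]
   [6.25, 0.02, 0.09]
   [7.51, 0.03, 0.11]
   [8.76, 0.03, 0.13]
   [10.01, 0.04, 0.15]
call from [454.7 -60. ] 87.85
   [1.25, 0.0, 0.02]
   [2.5, 0.0, 0.04]
   [3.75, 0.0, 0.06]
   [5.0, 0.0, 0.07]
   [6.25, 0.01, 0.09]
   [7.51, 0.01, 0.11]
   [8.76, 0.01, 0.13]
   [10.01, 0.01, 0.15]
```

A straight push would pass between the wide bracket's tip and the tape ring, and there isn't room. I'll grip one leg of B near the corner, lift it over, set it down in front of the stack, then push.

```bash
python3 -c "
from h import *
C=np.array([423.1,-352.8]);h=95.5;Rz=lambda a:Ro.from_euler('z',a,degrees=True).as_matrix()[:2,:2]
r=Rz(h)@[-3.5,0]+Rz(h+135)@[30,0]
G=C+r; D=np.array([459,50]); G2=D+Rz(87.6-h)@r
print(G,G2)
a=h-135;a2=87.6-135
mid=(G+G2)/2
plan([(*G,88,a),(*G,5,a),(*G,65,a),(*mid,65,(a+a2)/2),(*G2,65,a2),(*G2,6,a2)])
"
```

```text
[ 404.35311353 -379.4326242 ] [436.7705226  26.196791 ]
from [ 427.8 -428.5   89.6] 5.05
(np.float64(404.3531135254879), np.float64(-379.43262419591673), 88, -39.5) -> [ 5.09 -1.91  0.16 44.55]
(np.float64(404.3531135254879), np.float64(-379.43262419591673), 5, -39.5) -> [ 0.   0.   8.3 -0. ]
(np.float64(404.3531135254879), np.float64(-379.43262419591673), 65, -39.5) -> [ 0.  0. -6. -0.]
(np.float64(420.5618180619218), np.float64(-176.6179165958713), 65, -43.45) -> [ 16.68 -11.65  -0.     3.95]
(np.float64(436.7705225983558), np.float64(26.19679100417417), 65, -47.400000000000006) -> [ 15.84 -12.77  -0.     3.95]
(np.float64(436.7705225983558), np.float64(26.19679100417417), 6, -47.400000000000006) -> [ 0.   0.   5.9 -0. ]
```

play_rows --rows '[[[0.45, 0.8, -0.3, 0, 0, 0, 7.5], [0.45, 1.6, -0.6, 0, 0, 0, 15], [0.45, 2.5, -0.9, 0, 0, 0, 22.5], [0.45, 3.4, -1.3, 0, 0, 0, 30], [0.45, 4.2, -1.6, 0, 0, 0, 37.5], [0.45, 5.1, -1.9, 0, 0, 0, 44.5], [0.45, 5.1, -1.9, 0, 0, 0, 44.5], [0.45, 5.1, -1.9, 0, 0, 0, 44.5]]]'

```text
time_s: 19.85
eef_pos: [404.8, -379.6, 90.8]
tcp_rot: [0.903, 0.429, 0.0, -0.0]
contact_force: [-0.8, -0.0, -0.7]
finger_gap: 0.452
grip_force: 0.0
```

```bash
python3 -c "
from h import *
np.set_printoptions(precision=1,suppress=True)
plan([(404.4,-379.4,5,-39.5)])
# steel profile check: leg 1 centre offset along tool y in wrist picture
w=capture('wrist');h=cv2.cvtColor(w,cv2.COLOR_RGB2HSV)
s=observe();p=np.array(s['eef_pos'][:2])
c=get_calibration('wrist')
a=np.radians(-39.5);y=np.array([np.cos(a),np.sin(a)]);x=np.array([-y[1],y[0]])
for f in (8,14,20):
    q=[]
    for t in np.arange(-15,15.1,1.5):
        X=np.r_[p+f*x+t*y,28];k=c['R']@X+c['t'];u,v=c['fx']*k[0]/k[2]+c['cx'],c['fy']*k[1]/k[2]+c['cy']
        q.append((int(h[int(v),int(u),1]) if 0<=v<420 else -1))
    print(f,q)
"
```

```text
from [ 404.8 -379.6   90.8] -39.18
(404.4, -379.4, 5, -39.5) -> [-0.  -0.   8.6  0.3]
8 [117, 124, 126, 127, 125, 119, 122, 80, 32, 33, 33, 112, 110, 106, 112, 112, 105, 104, 108, 116, 123]
14 [122, 123, 116, 122, 123, 123, 123, 81, 36, 33, 36, 117, 113, 113, 111, 111, 121, 123, 119, 117, 117]
20 [117, 123, 122, 119, 120, 123, 124, 79, 31, 33, 33, 114, 119, 120, 113, 116, 120, 115, 114, 114, 115]
```

play_rows --rows '[[[0.45, 0, -0.2, 2.5, 0, 0, 0], [0.45, 0, -0.2, 5, 0, 0, 0], [0.45, 0, -0.2, 7.5, 0, 0, 0], [0.45, 0, -0.2, 8.5, 0, 0, 0], [0, 0, -0.2, 8.5, 0, 0, 0], [0, 0, -0.2, 8.5, 0, 0, 0], [0, 0, -0.2, 8.5, 0, 0, 0], [0, 0, -0.2, 8.5, 0, 0, 0]]]' --newtons 40

```text
time_s: 20.7
eef_pos: [403.0, -379.7, 6.7]
tcp_rot: [0.904, 0.427, 0.0, 0.001]
contact_force: [-0.1, 0.1, 0.1]
finger_gap: 0.109
grip_force: 0.0
```

play_rows --rows '[[[0, 0, 0, 0, 0, 0, 0], [0, 0, 0, 0, 0, 0, 0], [0, 0, 0, 0, 0, 0, 0], [0, 0, 0, -1, 0, 0, 0], [0, 0, 0, -2.5, 0, 0, 0], [0, 0, 0, -4.5, 0, 0, 0], [0, 0, 0, -6, 0, 0, 0], [0, 0, 0, -6, 0, 0, 0]]]'

```text
time_s: 21.5
eef_pos: [403.2, -379.9, 67.7]
tcp_rot: [0.904, 0.427, 0.0, 0.002]
contact_force: [-0.3, -0.9, -2.8]
finger_gap: 0.05
grip_force: 40.0
```

```bash
python3 -c "
from h import *
s=observe();print(s['contact_force'],s['grip_force'],s['finger_gap'])
plan([(421,-176.6,66,-43.2),(436.8,26.2,66,-47.1),(436.8,26.2,6.5,-47.1)])
"
```

```text
[-0.25730546 -0.85632183 -2.83005612] 40.00053908675909 0.04981702125035561
from [ 403.2 -379.9   67.7] -39.43
(421, -176.6, 66, -43.2) -> [ 16.84 -11.54   0.17   3.77]
(436.8, 26.2, 66, -47.1) -> [ 15.87 -12.73  -0.     3.9 ]
(436.8, 26.2, 6.5, -47.1) -> [ 0.    0.    5.95 -0.  ]
```

B is held: 2.8 N of weight, and the gap is 4.4 mm.

play_rows --rows '[[[0, 2, -1.3, 0, 0, 0, 0.5], [0, 4.8, -3.3, 0, 0, 0, 1.1], [0, 7.8, -5.3, 0, 0, 0, 1.7], [0, 10.8, -7.3, 0, 0, 0, 2.4], [0, 13.6, -9.3, 0, 0, 0, 3], [0, 15.8, -10.8, 0, 0, 0, 3.5], [0, 16.8, -11.5, 0, 0, 0, 3.8], [0, 16.8, -11.5, 0, 0, 0, 3.8]]]'

```text
time_s: 22.3
eef_pos: [420.5, -175.6, 65.5]
tcp_rot: [0.918, 0.398, -0.0, -0.0]
contact_force: [0.4, -0.5, -2.8]
finger_gap: 0.051
grip_force: 40.0
```

play_rows --rows '[[[0, 2, -1.5, 0, 0, 0, 0.5], [0, 4.6, -3.6, 0, 0, 0, 1.1], [0, 7.4, -5.9, 0, 0, 0, 1.8], [0, 10.2, -8.2, 0, 0, 0, 2.5], [0, 12.8, -10.3, 0, 0, 0, 3.2], [0, 14.9, -12, 0, 0, 0, 3.7], [0, 15.9, -12.7, 0, 0, 0, 3.9], [0, 15.9, -12.7, 0, 0, 0, 3.9]]]'

```text
time_s: 23.1
eef_pos: [437.8, 26.3, 65.6]
tcp_rot: [0.931, 0.366, 0.0, 0.0]
contact_force: [-0.2, -0.1, -3.0]
finger_gap: 0.055
grip_force: 40.0
```

play_rows --rows '[[[0, 0, 0, 1.5, 0, 0, 0], [0, 0, 0, 3, 0, 0, 0], [0, 0, 0, 4.5, 0, 0, 0], [0, 0, 0, 5.3, 0, 0, 0], [0, 0, 0, 5.7, 0, 0, 0], [0, 0, 0, 5.95, 0, 0, 0], [0, 0, 0, 6, 0, 0, 0], [0, 0, 0, 6, 0, 0, 0]]]'

```text
time_s: 23.9
eef_pos: [437.5, 25.7, 6.5]
tcp_rot: [0.931, 0.365, 0.0, 0.001]
contact_force: [-1.4, -2.9, 3.5]
finger_gap: 0.055
grip_force: 40.0
```

play_rows --rows '[[[0.4, 0, 0, 0, 0, 0, 0], [0.4, 0, 0, 0, 0, 0, 0], [0.4, 0, 0, 0, 0, 0, 0], [0.4, 0, 0, 0, 0, 0, 0], [0.4, 0, 0, -2, 0, 0, 0], [0.4, 0, 0, -5, 0, 0, 0], [0.4, 0, 0, -8, 0, 0, 0], [0.4, 0, 0, -8, 0, 0, 0]]]'

```text
time_s: 24.7
eef_pos: [438.6, 26.1, 88.5]
tcp_rot: [0.931, 0.365, 0.003, 0.002]
contact_force: [-0.2, -1.0, -1.0]
finger_gap: 0.401
grip_force: 0.0
```

```bash
python3 -c "
from h import *
h=np.radians(87.6)
T=np.array([459,50])-78*np.array([np.cos(h),np.sin(h)])
plan([(*T,86,-2.4)])
"
```

```text
from [438.6  26.1  88.5] -47.13
(np.float64(455.7336990091224), np.float64(-27.931580747710953), 86, -2.4) -> [ -2.42   5.13   0.25 -44.73]
```

play_rows --rows '[[[0.5, -0.4, 0.8, 0, 0, 0, -7.5], [0.5, -0.8, 1.7, 0, 0, 0, -15], [0.5, -1.2, 2.6, 0, 0, 0, -22.5], [0.5, -1.6, 3.5, 0, 0, 0, -30], [0.5, -2, 4.3, 0, 0, 0, -37.5], [0.5, -2.4, 5.1, 0.2, 0, 0, -44.7], [0.5, -2.4, 5.1, 0.2, 0, 0, -44.7], [0.5, -2.4, 5.1, 0.2, 0, 0, -44.7]]]'

```text
time_s: 25.5
eef_pos: [453.8, -27.2, 83.2]
tcp_rot: [0.723, 0.691, -0.0, -0.001]
contact_force: [-0.2, -0.2, -0.3]
finger_gap: 0.496
grip_force: 0.0
```

```bash
cat >> h.py <<'E'
def wlegs(C,deg,name='',z=28):
    """steel pixels in wrist picture near predicted leg centre lines -> outer corner, heading"""
    p=get_calibration('wrist');im=capture('wrist');hsv=cv2.cvtColor(im,cv2.COLOR_RGB2HSV);hsv[235:]=255
    v,u=np.nonzero((hsv[...,1]<50)&(hsv[...,2]>60));X=cast('wrist',np.c_[u,v],z,p)[:,:2]
    a=np.radians(deg);L=[]
    for s in (135,-135):
        e=np.array([np.cos(a+np.radians(s)),np.sin(a+np.radians(s))]);n=np.array([-e[1],e[0]])
        q=X-(np.array(C)-3.5*np.array([np.cos(a),np.sin(a)]))
        m=(q@e>15)&(q@e<80)&(abs(q@n)<10)
        f=cv2.fitLine(X[m].astype(np.float32),cv2.DIST_HUBER,0,.01,.01).ravel()
        d=f[:2]*np.sign(f[:2]@e);L.append((d,f[2:]));print(name,m.sum(),np.degrees(np.arctan2(d[1],d[0])).round(1),end='; ')
    (d1,p1),(d2,p2)=L;t=np.linalg.solve(np.c_[d1,-d2],p2-p1);h=-(d1+d2);h/=np.linalg.norm(h)
    print('outer corner',(p1+t[0]*d1+3.5*h).round(1),'heading',np.degrees(np.arctan2(h[1],h[0])).round(2))
E
python3 -c "
from h import *
plan([(455.7,-28,6,-2.4)])
wlegs((459,50),87.6,'B')
"
```

```text
from [453.8 -27.2  83.2] -2.66
(455.7, -28, 6, -2.4) -> [-0.07  0.19  7.72 -0.26]
B 640 -137.3; B 637 -47.3; outer corner [459.2  51.2] heading 87.71
```

play_rows --rows '[[[0.5, 0, 0.2, 2.5, 0, 0, -0.2], [0.5, 0, 0.2, 5, 0, 0, -0.2], [0.5, 0, 0.2, 7, 0, 0, -0.2], [0.5, 0, 0.2, 7.7, 0, 0, -0.2], [0.5, 0, 0.2, 7.7, 0, 0, -0.2], [0.5, 0.5, 0.2, 7.7, 0, 0, -0.2], [0.5, 1, 0.2, 7.7, 0, 0, -0.2], [0.5, 1.6, 0.2, 7.7, 0, 0, -0.2]]]'

```text
time_s: 26.35
eef_pos: [457.2, -11.1, 7.5]
tcp_rot: [0.721, 0.693, 0.0, 0.001]
contact_force: [-0.1, -0.4, 0.6]
finger_gap: 0.501
grip_force: 0.0
```

play_rows --rows '[[[0.5, 0.7, 0, 0, 0, 0, 0], [0.5, 1.5, 0, 0, 0, 0, 0], [0.5, 2.5, 0, 0, 0, 0, 0], [0.5, 3.6, -0.05, 0, 0, 0, 0], [0.5, 4.7, -0.05, 0, 0, 0, 0], [0.5, 5.8, -0.1, 0, 0, 0, 0], [0.5, 6.9, -0.1, 0, 0, 0, 0], [0.5, 8, -0.1, 0, 0, 0, 0]]]'

```text
time_s: 27.15
eef_pos: [459.0, 69.4, 6.8]
tcp_rot: [0.721, 0.693, -0.0, -0.0]
contact_force: [-0.2, -2.9, 2.5]
finger_gap: 0.498
grip_force: 1.5
```

play_rows --rows '[[[0.5, 0.9, 0, 0, 0, 0, 0], [0.5, 1.7, 0, 0, 0, 0, 0], [0.5, 2.4, 0, 0, 0, 0, 0], [0.5, 3, 0, 0, 0, 0, 0], [0.5, 3.5, 0, 0, 0, 0, 0], [0.5, 3.9, 0, 0, 0, 0, 0], [0.5, 4.2, 0, 0, 0, 0, 0], [0.5, 4.4, 0, 0, 0, 0, 0]]]'

```text
time_s: 27.95
eef_pos: [460.7, 112.6, 6.7]
tcp_rot: [0.721, 0.693, -0.0, 0.0]
contact_force: [-0.1, -3.3, 2.7]
finger_gap: 0.501
grip_force: 1.6
```

play_rows --rows '[[[0.5, 0.1, 0, 0, 0, 0, 0], [0.5, 0.2, 0, 0, 0, 0, 0], [0.5, 0.3, 0, 0, 0, 0, 0], [0.5, 0.4, 0, 0, 0, 0, 0], [0.5, 0.5, 0, 0, 0, 0, 0], [0.5, 0.6, 0, 0, 0, 0, 0], [0.5, 0.7, 0, 0, 0, 0, 0], [0.5, 0.75, 0, 0, 0, 0, 0]]]'

```text
time_s: 28.75
eef_pos: [461.0, 120.0, 6.7]
tcp_rot: [0.721, 0.693, 0.0, 0.0]
contact_force: [-0.4, -2.3, 2.8]
finger_gap: 0.499
grip_force: 1.6
```

play_rows --rows '[[[0.5, 0.05, 0, 0, 0, 0, 0], [0.5, 0.1, 0, 0, 0, 0, 0], [0.5, 0.15, 0, 0, 0, 0, 0], [0.5, 0.2, 0, 0, 0, 0, 0], [0.5, 0.2, 0, 0, 0, 0, 0], [0.5, 0.2, 0, 0, 0, 0, 0], [0.5, 0.2, 0, 0, 0, 0, 0], [0.5, 0.2, 0, 0, 0, 0, 0]]]'

```text
time_s: 29.55
eef_pos: [461.0, 121.4, 6.8]
tcp_rot: [0.721, 0.693, -0.0, 0.0]
contact_force: [-0.8, -8.1, 2.8]
finger_gap: 0.503
grip_force: 3.5
```

```bash
python3 -c "
from h import *
np.set_printoptions(precision=1,suppress=True)
h=cv2.cvtColor(capture('wrist'),cv2.COLOR_RGB2GRAY)
print(h[125:200,282].tolist())
"
```

```text
[159, 158, 155, 130, 71, 32, 42, 54, 87, 113, 143, 136, 83, 73, 75, 71, 78, 152, 236, 229, 228, 227, 227, 226, 224, 231, 250, 250, 252, 241, 65, 71, 74, 71, 94, 181, 235, 228, 229, 242, 251, 255, 255, 254, 244, 254, 238, 144, 66, 72, 73, 91, 198, 254, 243, 249, 249, 247, 240, 248, 250, 253, 251, 254, 134, 141, 141, 143, 142, 139, 142, 143, 141, 143, 143]
```

play_rows --rows '[[[0.5, 0.05, 0, 0, 0, 0, 0], [0.5, 0.1, 0, 0, 0, 0, 0], [0.5, 0.15, 0, 0, 0, 0, 0], [0.5, 0.15, 0, 0, 0, 0, 0], [0.5, 0.15, 0, 0, 0, 0, 0], [0.5, 0.15, 0, 0, 0, 0, 0], [0.5, 0.15, 0, 0, 0, 0, 0], [0.5, 0.15, 0, 0, 0, 0, 0]]]'

```text
time_s: 30.4
eef_pos: [461.1, 122.0, 6.8]
tcp_rot: [0.721, 0.693, -0.001, 0.001]
contact_force: [-1.4, -15.5, 3.5]
finger_gap: 0.5
grip_force: 6.8
```

play_rows --rows '[[[0.5, -0.2, 0, 0, 0, 0, 0], [0.5, -0.5, 0, 0, 0, 0, 0], [0.5, -0.8, 0, 0, 0, 0, 0], [0.5, -0.8, 0, -2, 0, 0, 0], [0.5, -0.8, 0, -5, 0, 0, 0], [0.5, -0.8, 0, -8, 0, 0, 0], [0.5, -0.8, 0, -8, 0, 0, 0], [0.5, -0.8, 0, -8, 0, 0, 0]]]'

```text
time_s: 31.2
eef_pos: [460.7, 115.5, 86.7]
tcp_rot: [0.721, 0.693, 0.0, 0.0]
contact_force: [-0.3, -0.1, 0.3]
finger_gap: 0.493
grip_force: 0.0
```

```bash
python3 -c "
from h import *
s=observe();print(s['eef_pos'],s['contact_force'])
np.set_printoptions(precision=1,suppress=True)
im=capture('wrist');c=get_calibration('wrist');p=cv2.cvtColor(im,cv2.COLOR_RGB2GRAY)
# profiles along +heading (apex) and across each leg at two places
h=np.radians(87.6);d=np.array([np.cos(h),np.sin(h)]);C=np.array([464,180.])
def samp(o,e,ts):
    q=[]
    for t in ts:
        k=c['R']@np.r_[o+t*e,28]+c['t'];u,v=c['fx']*k[0]/k[2]+c['cx'],c['fy']*k[1]/k[2]+c['cy'];q.append(int(p[int(round(v)),int(round(u))]))
    return q
print('apex',samp(C,d,np.arange(-20,16)))
for s in (135,-135):
    e=np.array([np.cos(h+np.radians(s)),np.sin(h+np.radians(s))]);n=e@np.array([[0,1],[-1,0]])*np.sign(s)
    if n@d<0:n=-n
    for L in (25,55): print(s,L,samp(C+L*e,n,np.arange(-12,16)))
"
```

```text
[460.71155021 115.49433546  86.72889604] [-0.30794365 -0.0891139   0.2978635 ]
apex [114, 116, 116, 116, 113, 116, 118, 113, 103, 236, 221, 200, 213, 73, 56, 226, 239, 208, 210, 215, 129, 63, 210, 206, 204, 207, 213, 185, 110, 82, 95, 106, 93, 56, 117, 138]
135 25 [208, 213, 214, 219, 128, 93, 103, 107, 107, 102, 103, 89, 110, 107, 107, 105, 61, 103, 109, 109, 108, 59, 64, 72, 71, 73, 75, 75]
135 55 [120, 120, 120, 121, 121, 119, 99, 105, 106, 108, 107, 72, 107, 109, 105, 107, 82, 107, 106, 106, 109, 58, 53, 65, 67, 67, 72, 74]
-135 25 [117, 120, 121, 121, 201, 211, 220, 227, 114, 199, 210, 220, 224, 206, 173, 209, 222, 231, 145, 82, 133, 145, 143, 141, 136, 129, 130, 130]
-135 55 [124, 117, 118, 105, 205, 215, 225, 231, 112, 207, 216, 226, 233, 146, 182, 215, 228, 237, 103, 89, 140, 147, 146, 141, 140, 137, 137, 135]
```

The profiles show three bars at a 5 mm pitch along both legs and a 7 mm apex pitch, so all three are snug. Handing in.

```bash
python3 -c "
from rig import *
print(sign_off())"
```

```text
the job is handed in; nothing more can be done
None
```

I handed the job in at about 31 s: the braced bracket is parked clear of the stop, both loose plain brackets are nested snug in the stack, and the wide-angled bracket was never touched; no verdict came back from the judging.

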